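Run down the wing nut of the heating filter

TASK

The cover is back on the heating filter, but the big wing nut on top of it is still about a turn loose. Turn it clockwise, pushing its wings round with a fingertip stroke after stroke, until it is fully down on the cover and stops. Do not pinch the nut or press down on it, and leave the small wing nut on the pipe clamp and everything else on the bench as it is.

Things in the scene. Friction and masses are not known exactly. Their poses are not given: they have to be found in the camera images.
- filter: the heating filter, fixed to the bench: a grey cast pot 120 mm across with a round aluminium cover, copper pipe stubs at mid-height to both sides along its own y axis (to 107 mm from the axis, below 65 mm height), and a brass air vent on its -x side. Origin: on the bench under its upright axis. It stands at any yaw within about 50 degrees; a similar but much smaller pipe clamp stands elsewhere.
- seat (a point): the point on the filter's axis at the top face of the cover, 105 mm above the bench, where the nut's flange lies when it is fully down; x axis as the filter's. The nut turns about the upright axis through this point.
- vent_top (a point): top of the air vent, a fixed round brass post 20 mm across that stands beside the nut, 56 mm from its axis, 53 mm higher than the cover: a fingertip cannot pass between it and the wings, so the circle round the nut is not free there.
- wingnut (a joint): angle of the big wing nut in rad: 0 is fully down against its stop on the cover, it grows as the nut is unscrewed (anticlockwise from above; 6 mm rise a turn), so the work is to bring it from its start (4.5 to 7.5) down to 0. It stays where it is left; turning it takes about 0.08 N m (about 3 N at a wing). At 0 the wings lie along the filter's y axis, wing_a towards +y.
- wing_a (a point): centre of one wing of the big steel wing nut: an upright round ear 26 mm in diameter and 8 mm thick, lying in a plane through the nut's axis, its centre 26 mm from the axis (the nut is 78 mm across its wings); when the nut is down this point is 22 mm above the cover (ear from 9 to 35 mm above it). The boss between the wings is 26 mm across at its foot and 18 mm at the top, 26 mm high. The ears turn and rise with the nut.
- wing_b (a point): centre of the opposite wing, the same.
- wing_push: the halves of the two wings on the side that is pushed to turn the nut clockwise (4 mm thick each); origin on the nut's axis at the flange's underside.
- wing_back: the halves of the two wings on the other side, pushed only to unscrew; same origin.
- clamp: pipe clamp, fixed: a saddle on a 70 x 50 mm foot, holding a 110 mm length of 28 mm copper pipe, with the small wing nut on top (72 mm above the bench). Origin on the bench under its centre. Not to be worked.
- small_nut (a joint): angle in rad of the small wing nut (42 mm across its wings) on the pipe clamp; it must stay as it is.
- elbow: loose copper pipe elbow, about 45 mm, near the filter
- union_ring: loose brass ring 36 mm across, 16 mm high, near the filter
- screwdriver: loose screwdriver lying near the clamp
- offcut: loose copper pipe offcut standing upright near the clamp, 28 mm across, 60 mm high
- jar: clear jar 64 mm across, 90 mm high
- tape: roll of white tape 80 mm across, lying flat
- mug: white mug 80 mm across, 90 mm high

How it is judged:
By the outcome, as a careful person would: the job done as asked, in the order asked, and still so for the second after the job is handed in, with the robot touching nothing.
It also fails if it takes over 70 s, if anything falls off the work surface, if the arm or the gripper's body presses on something with over 40 N, if the wrist force passes 120 N, or if a joint passes its speed limit or range.

ROBOT

A 7-joint arm with a two-finger parallel gripper is mounted at the origin on the work surface. World frame = base frame: x ahead of the robot, y to its left, z up, the work surface at z = 0. Lengths are in m, angles in rad, forces in N, time in s.
With the tool pointing down it reaches from about 0.4 to 0.85 m from the base axis. Payload 10.4 kg.
Tool frame: the origin (TCP) lies at the very end of the fingers, on their centre line; the grasp point (between the pads) lies 19 mm behind it (manip.tcp_to_grasp is the z of the grasp point in the tool frame, in m); z points along the fingers, x is the direction in which the jaws open and shut, and the axes are right-handed (so a half turn about z gives the same grasp; the last joint's range is limited). The gripper opens to 85 mm and grips with 20 to 120 N. Pads are 22 mm wide; open, the fingers measure 114 mm over their backs; the gripper's body (76 mm by 85 mm) begins 54 mm behind the grasp point. The pads swing forward as they close: fully open they stand 13 mm farther back than shut.
Start: joints at [1.189, 0.332, -0.065, 1.46, 0.022, 1.35, -0.088], TCP at [0.219, -0.585, 0.231] pointing down, gripper open.
Joint ranges: [-2.6, 2.6], [-0.5, 2.12], [-1.47, 1.34], [0.16, 2.42], [-1.27, 4.41], [0.06, 2.06], [-2.6, 2.6]. Speed limits (rad/s): [2.22, 2.22, 2.79, 2.79, 3.14, 3.14, 3.14].

INTERFACE

Orientations are given as a unit quaternion [x, y, z, w].
In Python, from workcell import manip gives the robot as it stands.
- The arm moves only by the tool servo_tool, never from a script. Its argument "moves" is a list of rows, each an object with "travel": the shift along the tool's x, y, z in mm, a list of three; "dr": the turn, a rotation vector about the tool's x, y, z in degrees, a list of three. A call has 1 to 12 rows; each row shifts and turns the commanded pose from where the row before left it, along the tool's axes as they then stand; what a row does not reach is not made up. A row lasts 1/8 s, in which the tool goes at most 62.5 mm and 10.7 degrees, less where a joint would pass 70% of its speed; a pose out of reach is approached as far as the arm can. A call is refused whole if a number of a shift passes 62.5 or a number of a turn 10.7, either way. A call with a gripper value outside its range is refused whole. "claw" is the closure, from 0 (fully open) to 1 (shut), set as the call begins (left out, the last holds). The fingers move at their own pace and stop on an object; "squeeze" is the grip in N (left out, the last holds). Time passes only in rows, so rows that do not move let the fingers close. It gives the time, the measured TCP pose, the force and the opening at its end, in the units of the state.
- manip.get_obs(): the state, without advancing time (a new reading comes with each control period).
- manip.camera(name): name is "scene" or "side" or "wrist"; returns the picture (420x560x3 uint8, blue, green, red); there is no depth.
- manip.calibration(name): a dict with "intrinsics" (3x3 intrinsics, pixels), "view" (4x4, takes a point from world to camera coordinates). Camera axes: x right, y down, z forward; pixel columns grow to the right and rows downward; lengths in m; the calibration is good to about 2 mm. The wrist camera is an equidistant fisheye: a pixel r from the principal point sees the ray r / f radians off the axis. A picture is of the moment at which its call begins: read the wrist's pose just before it. calibration takes no time and is no camera call; for the wrist camera it gives the pose at the moment of the call.
- manip.hand_in(): hands the job in, once; it reports no verdict.
The state is a dict: "clock": time; "joint_pos": joint angles; "joint_velocities": joint speeds; "tau": joint torques, N m; "position": TCP position; "ee_rot": TCP orientation; "ft_force": force on the tool from outside, world axes, zero at the start; "torque": the same for the moment, N m; "grip_width": opening from 0.0 (shut) to 1.0 (fully open).
Only numpy, scipy, OpenCV 4.12 (cv2) and the standard library are available. Lean on these libraries where they do the work, as an engineer would, in place of code of your own. Each camera call takes 0.05 s, during which the arm holds its last target. There are 200 camera calls.

## Working session

There is one attempt and no reset: what is moved stays moved. The work goes in short steps, Python scripts to look and compute and a tool call to move; the robot and the scene stay as the last step left them, time stands still between calls to the robot, and variables do not carry over. Pictures are saved under pics/ and viewed, on a budget of 10 in all, crops included, one or two more only if the job needs it, and the job is handed in when it is done.

Besides the shell and the picture viewer there is one more tool, called after "Call:" as a command line: name --argument value ..., lists and objects as JSON in quotes. servo_tool: Moves the arm, as the interface text tells. Its arguments: {"type":"object","properties":{"moves":{"type":"array","items":{"type":"object","properties":{"travel":{"type":"array","items":{"type":"number"}},"dr":{"type":"array","items":{"type":"number"}}}}},"claw":{"type":"number"},"squeeze":{"type":"number"}},"required":["moves"]}

```bash
ls; mkdir -p pics; python3 - <<'E'
from workcell import manip
import cv2,numpy as np
o=manip.get_obs();print({k:np.round(v,3) for k,v in o.items()})
a=manip.camera("scene");b=manip.camera("side")
cv2.imwrite("pics/scene.png",a);cv2.imwrite("pics/side.png",b)
for n in("scene","side","wrist"):
  c=manip.calibration(n);print(n,np.round(c["intrinsics"],1).tolist(),np.round(c["view"],3).tolist())
E
```

```text
pics
{'clock': np.float64(0.0), 'joint_pos': array([ 1.189,  0.333, -0.065,  1.461,  0.022,  1.35 , -0.089]), 'joint_velocities': array([-0.   , -0.001,  0.   , -0.002, -0.   , -0.001, -0.   ]), 'tau': array([ 0.0000e+00, -6.2544e+01,  4.9000e-02, -3.9160e+01,  1.6000e-02,
        1.0000e-02, -0.0000e+00]), 'position': array([ 0.219, -0.585,  0.231]), 'ee_rot': array([ 0.822, -0.57 , -0.001, -0.   ]), 'ft_force': array([ 0.452,  0.583, -1.153]), 'torque': array([ 0.016, -0.008,  0.006]), 'grip_width': np.float64(0.997)}
scene [[390.4, 0.0, 281.5], [0.0, 390.4, 200.2], [0.0, 0.0, 1.0]] [[0.073, 0.997, -0.011, -0.053], [0.602, -0.053, -0.797, -0.238], [-0.795, 0.051, -0.604, 1.681], [0.0, 0.0, 0.0, 1.0]]
side [[480.4, 0.0, 283.6], [0.0, 480.4, 208.5], [0.0, 0.0, 1.0]] [[-0.985, -0.173, 0.003, 0.555], [-0.126, 0.706, -0.697, 0.146], [0.118, -0.687, -0.717, 1.123], [0.0, 0.0, 0.0, 1.0]]
wrist [[325.2, 0.0, 279.2], [0.0, 325.2, 211.1], [0.0, 0.0, 1.0]] [[0.352, -0.936, -0.002, -0.624], [-0.898, -0.338, 0.282, -0.037], [-0.265, -0.098, -0.959, 0.378], [0.0, 0.0, 0.0, 1.0]]
```

View pics/scene.png

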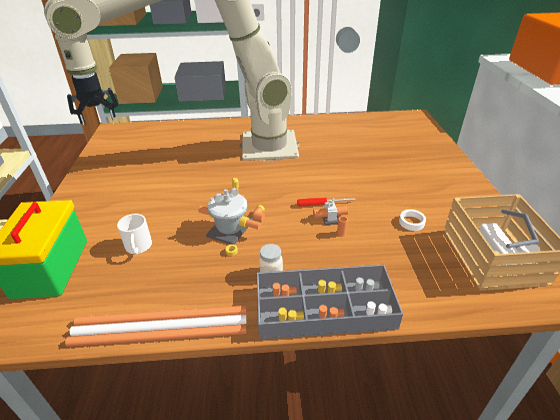

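View pics/side.png

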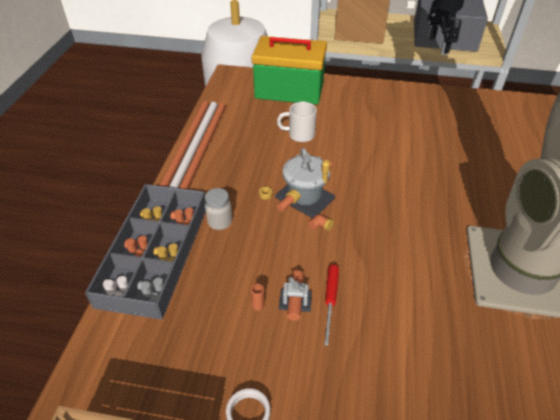

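The scene view shows the filter at about (229,202), with the vent top at (235,182). In the side view the cover is at about (305,172) and the vent top at (326,163). Next I'll triangulate roughly.

```bash
cat > h.py <<'E'
from workcell import manip
import cv2,numpy as np
from scipy.spatial.transform import Rotation as R
def ray(n,px,c=None):
    c=c or manip.calibration(n);K=c["intrinsics"];V=np.array(c["view"])
    d=np.array([(px[0]-K[0][2])/K[0][0],(px[1]-K[1][2])/K[1][1]])
    if n=="wrist":
        r=np.hypot(*d)+1e-12;d=np.r_[d/r*np.sin(r),np.cos(r)]
    else: d=np.r_[d,1]
    Rm=V[:3,:3];return -Rm.T@V[:3,3],Rm.T@d
def onz(n,px,z,c=None):
    o,d=ray(n,px,c);return o+d*(z-o[2])/d[2]
def proj(n,p,c=None):
    c=c or manip.calibration(n);K=c["intrinsics"];V=np.array(c["view"])
    q=V[:3,:3]@np.asarray(p)+V[:3,3]
    if n=="wrist":
        t=np.arctan2(np.hypot(q[0],q[1]),q[2]);u=q[:2]/np.hypot(q[0],q[1])*t
    else:u=q[:2]/q[2]
    return np.array([u[0]*K[0][0]+K[0][2],u[1]*K[1][1]+K[1][2]])
def snap(n,f):
    c=manip.calibration(n);a=manip.camera(n);cv2.imwrite(f,a);np.savez(f+".npz",i=np.array(c["intrinsics"]),v=np.array(c["view"]));return a
def cal(f):
    z=np.load(f+".npz");return {"intrinsics":z["i"],"view":z["v"]}
E
python3 - <<'E'
from h import *
for n,a,b in(("scene",(229,202),(235,182)),("side",(305,172),(326,163))):
    print(n,onz(n,a,.105),onz(n,b,.158))
print(R.from_quat(manip.get_obs()["ee_rot"]).as_matrix().round(3))
c=manip.calibration("wrist");V=c["view"];print("campos",-V[:3,:3].T@V[:3,3])
E
```

```text
scene [ 0.53114824 -0.1445972   0.105     ] [ 0.50283478 -0.12260556  0.158     ]
side [ 0.53300931 -0.13725842  0.105     ] [ 0.48154715 -0.11847594  0.158     ]
[[ 0.351 -0.936 -0.   ]
 [-0.936 -0.351  0.001]
 [-0.001  0.    -1.   ]]
campos [ 0.28701739 -0.55985051  0.37205681]
```

Call:
servo_tool --moves '[{"travel":[-34,-40,-5]},{"travel":[-34,-40,-5]},{"travel":[-34,-40,-5]},{"travel":[-34,-40,-5]},{"travel":[-34,-40,-5]},{"travel":[-34,-40,-5]},{"travel":[-34,-40,-5]},{"travel":[-34,-40,-5]},{"travel":[-34,-40,-5]},{"travel":[0,0,0]},{"travel":[0,0,0]}]' --claw 1

```text
$.moves[0]: bad value
```

```bash
python3 - <<'E'
from h import *
o=manip.get_obs();print(o["position"],o["ee_rot"],o["joint_pos"],o["grip_width"],o["ft_force"])
snap("wrist","pics/w1.png")
print(proj("wrist",(.532,-.141,.105)))
E
```

```text
[ 0.21936848 -0.58488468  0.23059997] [ 8.21939512e-01 -5.69574433e-01 -5.34057444e-04 -3.42718231e-04] [ 1.18936661  0.33281396 -0.06469217  1.46084098  0.02158527  1.3499015
 -0.08851791] 0.994121736466821 [-0.4562842  -0.09044357  0.57620102]
[  37.89857251 -134.24329256]
```

View pics/w1.png

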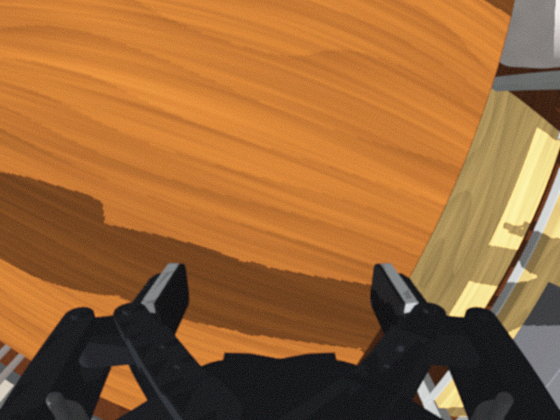

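The call was refused because each row needs "dr". That picture shows only the bench and the open fingers, at the start pose.

Call:
servo_tool --moves '[{"travel":[-34,-40,-5],"dr":[0,0,0]},{"travel":[-34,-40,-5],"dr":[0,0,0]},{"travel":[-34,-40,-5],"dr":[0,0,0]},{"travel":[-34,-40,-5],"dr":[0,0,0]},{"travel":[-34,-40,-5],"dr":[0,0,0]},{"travel":[-34,-40,-5],"dr":[0,0,0]},{"travel":[-34,-40,-5],"dr":[0,0,0]},{"travel":[-34,-40,-5],"dr":[0,0,0]},{"travel":[-34,-40,-5],"dr":[0,0,0]},{"travel":[0,0,0],"dr":[0,0,0]},{"travel":[0,0,0],"dr":[0,0,0]},{"travel":[0,0,0],"dr":[0,0,0]}]' --claw 1

```text
clock: 1.65
position: [0.4485, -0.1735, 0.276]
ee_rot: [0.821, -0.57, -0.0, 0.0]
ft_force: [-0.5, -0.1, -0.4]
grip_width: -0.004
```

```bash
python3 - <<'E'
from h import *
o=manip.get_obs();print(o["clock"],o["position"],o["ee_rot"],o["joint_pos"],o["grip_width"],o["ft_force"])
snap("wrist","pics/w2.png")
print(proj("wrist",(.532,-.141,.105)))
E
```

```text
1.65 [ 0.44845576 -0.17354559  0.27603228] [ 8.21297897e-01 -5.70499511e-01 -1.89418257e-04  1.90741126e-04] [ 0.72495334  0.01532465 -0.45148907  1.73641191  0.00703472  1.39187865
 -0.94197277] -0.004369254706720092 [-0.47710571 -0.11306566 -0.35249799]
[278.03137806  99.94801707]
```

View pics/w2.png

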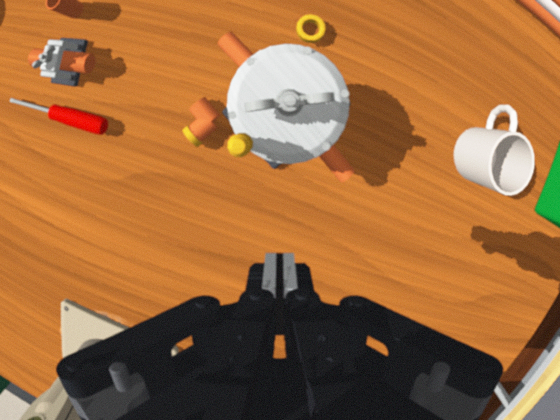

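The wrist view shows the cover centred near (288,103), the vent top at (239,145) and the wing ends at about (248,106) and (334,97). Now I'll measure these properly.

```bash
python3 - <<'E'
from h import *
a=cv2.imread("pics/w2.png");c=cal("pics/w2.png")
h=cv2.cvtColor(a,cv2.COLOR_BGR2HSV)
roi=np.zeros(a.shape[:2],np.uint8);roi[30:185,210:365]=255
m=cv2.inRange(h,(0,0,60),(180,60,255))&roi
m=cv2.morphologyEx(m,cv2.MORPH_OPEN,np.ones((5,5)))
ct=max(cv2.findContours(m,0,2)[0],key=cv2.contourArea)
hull=cv2.convexHull(ct)[:,0].astype(float)
for zz in(.1,.105):
  P=np.array([onz("wrist",p,zz,c)[:2] for p in hull])
  # robust circle fit
  from scipy.optimize import least_squares
  r=least_squares(lambda q:np.hypot(*(P-q[:2]).T)-q[2],[.53,-.14,.06],loss="soft_l1",f_scale=.001)
  print("cover",zz,r.x,np.abs(r.fun).max())
v=cv2.inRange(h,(20,120,120),(35,255,255))&roi;v[:, :225]=0;v[:125]=0
vc=max(cv2.findContours(v,0,2)[0],key=cv2.contourArea);(vx,vy),vr=cv2.minEnclosingCircle(vc)
print("vent px",vx,vy,vr);V=onz("wrist",(vx,vy),.158,c);print(V)
C=r.x[:2];d=C-V[:2];print("dist",np.hypot(*d),"yaw deg",np.degrees(np.arctan2(d[1],d[0])))
for w in((248,106),(334,97)):
  for z in(.127,.133): 
    p=onz("wrist",w,z,c)[:2]; print(w,z,p,np.hypot(*(p-C)),np.degrees(np.arctan2(*(p-C)[::-1])))
print("boss",onz("wrist",(289,100),.136,c))
big=cv2.resize(a[30:190,200:370],None,fx=4,fy=4,interpolation=2);cv2.imwrite("pics/w2c.png",big[:600])
E
```

```text
cover 0.1 [ 0.53251292 -0.1507807   0.05945575] 0.004138213901202288
cover 0.105 [ 0.5322528  -0.15074247  0.05852157] 0.0040679516832603235
vent px 239.31817626953125 144.59091186523438 12.551652908325195
[ 0.48523795 -0.12575232  0.158     ]
dist 0.05324381946001836 yaw deg -27.992318537985035
(248, 106) 0.127 [ 0.51673679 -0.11862468] 0.03566930525203766 115.7850557571004
(248, 106) 0.133 [ 0.51672551 -0.11924081] 0.03512052552090494 116.23885958727818
(334, 97) 0.127 [ 0.55150323 -0.18673271] 0.04081514802256768 -61.8586060733868
(334, 97) 0.133 [ 0.55077381 -0.18594198] 0.039774775655051074 -62.247897709107455
boss [ 0.53360241 -0.15057014  0.136     ]
```

View pics/w2c.png

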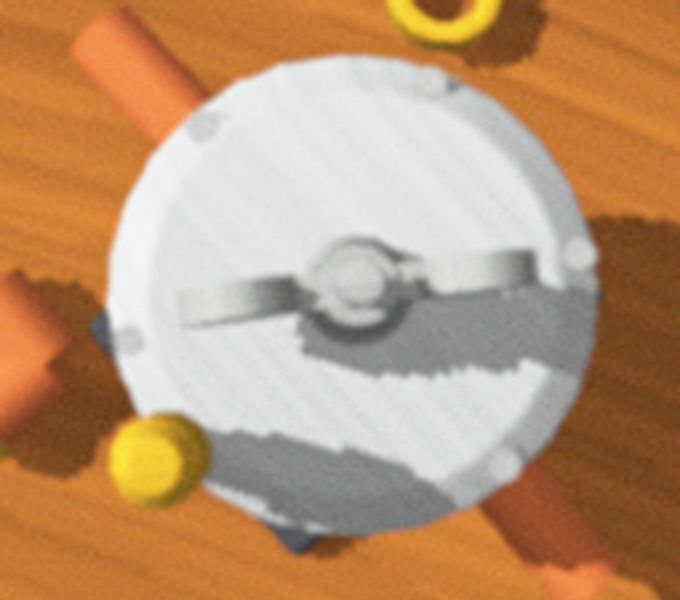

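The nut axis is at about (0.533,-0.151), yaw about -27°, and the wings are at world 117° and -62°. That gives θ ≈ 414° (7.2 rad), the only value in the allowed range. My plan is strokes of about 90, 162 and 162 degrees, all clear of the vent, with the jaws shut and tool +x pushing clockwise. First I'll rotate the tool.

Call:
servo_tool --moves '[{"travel":[0,0,0],"dr":[0,0,10.45]},{"travel":[0,0,0],"dr":[0,0,10.45]},{"travel":[0,0,0],"dr":[0,0,10.45]},{"travel":[0,0,0],"dr":[0,0,10.45]},{"travel":[0,0,0],"dr":[0,0,10.45]},{"travel":[0,0,0],"dr":[0,0,10.45]},{"travel":[0,0,0],"dr":[0,0,10.45]},{"travel":[0,0,0],"dr":[0,0,10.45]},{"travel":[0,0,0],"dr":[0,0,0]}]'

```text
clock: 2.82
position: [0.4488, -0.173, 0.2762]
ee_rot: [-0.233, 0.972, -0.0, -0.0]
ft_force: [-0.9, 0.7, 0.1]
grip_width: -0.002
```

```bash
cat >> h.py <<'E'
AX=np.array([.5330,-.1510])
def tgt(psi,off,r=.027,z=.2):
    "print tool-frame mm / deg from the present pose to the push pose behind a wing at world angle psi (deg)"
    o=manip.get_obs();M=R.from_quat(o["ee_rot"]).as_matrix();p=np.radians(psi)
    u=np.array([np.cos(p),np.sin(p)]);t=np.array([-u[1],u[0]])
    T=np.r_[AX+r*u+off*t,z]
    H=np.degrees(np.arctan2(M[1,1],M[0,1]))
    print("clk %.2f"%o["clock"],"pos",o["position"].round(4),"F",o["ft_force"].round(1),"H %.1f j7 %.0f"%(H,np.degrees(o["joint_pos"][6])),"tilt",M[:2,2].round(3))
    print("move tool mm",(M.T@(T-o["position"])*1e3).round(1),"turn cw deg %.1f"%((H-(psi+180)+180)%360-180))
    d=M.T@np.r_[AX-o["position"][:2],0]*1e3;print("axis in tool",d.round(1))
E
python3 - <<'E'
from h import *
tgt(-62,.024,z=.2)
c=cal("pics/w2.png")
a=onz("wrist",(225,40),.05,c)-onz("wrist",(342,175),.05,c);print("pipe dir",np.degrees(np.arctan2(a[1],a[0])))
V=onz("wrist",(236,145),.158,c);print(V,np.degrees(np.arctan2(AX[1]-V[1],AX[0]-V[0])),np.hypot(*(AX-V[:2])))
E
```

```text
clk 2.83 pos [ 0.4488 -0.173   0.2762] F [-0.9  0.7  0.1] H 116.9 j7 -138 tilt [-0. -0.]
move tool mm [-109.5  -45.1   76.2] turn cw deg -1.1
axis in tool [-85.  -18.5  -0. ]
pipe dir 61.00842931684915
[ 0.48403139 -0.12333472  0.158     ] -29.464691712098464 0.056243157354142675
```

```bash
python3 - <<'E'
from h import *
c=cal("pics/w2.png");M=R.from_quat([.8213,-.5705,-.0002,.0002]).as_matrix();p=np.array([.4485,-.1735,.2760])
for px in((264,262),(296,262),(247,275),(205,300),(160,325),(65,370)):
    print(px,[(h,(M.T@(onz("wrist",px,p[2]+h/1e3,c)-p)*1e3).round(0)[:2].tolist()) for h in(0,15,30,40,50,60,70)])
E
```

```text
(264, 262) [(0, [-7.0, -5.0]), (15, [-6.0, -12.0]), (30, [-6.0, -19.0]), (40, [-5.0, -24.0]), (50, [-5.0, -29.0]), (60, [-4.0, -33.0]), (70, [-4.0, -38.0])]
(296, 262) [(0, [8.0, -5.0]), (15, [7.0, -12.0]), (30, [6.0, -19.0]), (40, [6.0, -24.0]), (50, [5.0, -29.0]), (60, [5.0, -33.0]), (70, [4.0, -38.0])]
(247, 275) [(0, [-16.0, 2.0]), (15, [-14.0, -6.0]), (30, [-12.0, -14.0]), (40, [-11.0, -19.0]), (50, [-10.0, -24.0]), (60, [-9.0, -29.0]), (70, [-8.0, -35.0])]
(205, 300) [(0, [-38.0, 17.0]), (15, [-34.0, 8.0]), (30, [-30.0, -2.0]), (40, [-27.0, -8.0]), (50, [-25.0, -14.0]), (60, [-22.0, -21.0]), (70, [-19.0, -27.0])]
(160, 325) [(0, [-67.0, 36.0]), (15, [-60.0, 25.0]), (30, [-52.0, 13.0]), (40, [-48.0, 6.0]), (50, [-43.0, -2.0]), (60, [-38.0, -10.0]), (70, [-34.0, -17.0])]
(65, 370) [(0, [-156.0, 91.0]), (15, [-140.0, 73.0]), (30, [-123.0, 56.0]), (40, [-112.0, 45.0]), (50, [-101.0, 33.0]), (60, [-90.0, 22.0]), (70, [-79.0, 10.0])]
```

Call:
servo_tool --moves '[{"travel":[0,0,0],"dr":[0,0,-10.6]},{"travel":[0,0,0],"dr":[0,0,-10.6]},{"travel":[0,0,0],"dr":[0,0,-10.6]},{"travel":[0,0,0],"dr":[0,0,-10.6]},{"travel":[0,0,0],"dr":[0,0,-10.6]},{"travel":[0,0,0],"dr":[0,0,-10.6]},{"travel":[0,0,0],"dr":[0,0,-10.6]},{"travel":[0,0,0],"dr":[0,0,-10.6]},{"travel":[0,0,0],"dr":[0,0,-10.6]},{"travel":[0,0,0],"dr":[0,0,-10.6]},{"travel":[0,0,0],"dr":[0,0,-10.6]},{"travel":[0,0,0],"dr":[0,0,-10.6]}]'

```text
clock: 4.32
position: [0.4489, -0.1727, 0.2762]
ee_rot: [0.976, -0.218, -0.0, 0.0]
ft_force: [0.1, -0.2, 0.1]
grip_width: -0.001
```

Call:
servo_tool --moves '[{"travel":[0,0,0],"dr":[0,0,-10.4]},{"travel":[0,0,0],"dr":[0,0,-10.4]},{"travel":[0,0,0],"dr":[0,0,-10.4]},{"travel":[0,0,0],"dr":[0,0,-10.4]},{"travel":[0,0,0],"dr":[0,0,-10.4]},{"travel":[0,0,0],"dr":[0,0,0]}]'

```text
clock: 5.08
position: [0.4489, -0.1726, 0.2763]
ee_rot: [0.974, 0.227, -0.0, -0.0]
ft_force: [0.3, -0.0, 1.2]
grip_width: -0.0
```

```bash
sed -i 's/(H-(psi+180)+180)/(H-psi+180)/' h.py; python3 - <<'E'
from h import *
tgt(-62,.024,z=.175)
E
```

```text
clk 5.08 pos [ 0.4489 -0.1726  0.2763] F [ 0.3 -0.   1.2] H -63.7 j7 42 tilt [-0. -0.]
move tool mm [109.8  44.1 101.2] turn cw deg -1.7
axis in tool [85.  17.8 -0. ]
```

Call:
servo_tool --moves '[{"travel":[27.5,11,0],"dr":[0,0,-1.7]},{"travel":[27.5,11,0],"dr":[0,0,0]},{"travel":[27.5,11,0],"dr":[0,0,0]},{"travel":[27.5,11,0],"dr":[0,0,0]},{"travel":[0,0,34],"dr":[0,0,0]},{"travel":[0,0,34],"dr":[0,0,0]},{"travel":[0,0,34],"dr":[0,0,0]},{"travel":[0,0,0],"dr":[0,0,0]},{"travel":[0,0,0],"dr":[0,0,0]}]'

```text
clock: 6.2
position: [0.5676, -0.1609, 0.1758]
ee_rot: [0.971, 0.24, 0.001, 0.0]
ft_force: [0.2, 0.5, 0.6]
grip_width: 0.001
```

```bash
python3 - <<'E'
from h import *
tgt(-62,.024,z=.124)
snap("wrist","pics/w3.png")
E
```

```text
clk 6.20 pos [ 0.5676 -0.1609  0.1758] F [0.2 0.5 0.6] H -62.2 j7 32 tilt [ 0.001 -0.   ]
move tool mm [-2.   2.  51.8] turn cw deg -0.2
axis in tool [-26.  -24.9  -0.1]
```

View pics/w3.png

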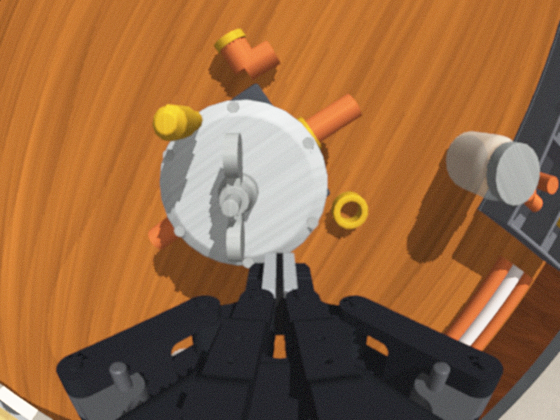

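Call:
servo_tool --moves '[{"travel":[0,2,26],"dr":[0,0,0]},{"travel":[0,0,26],"dr":[0,0,0]},{"travel":[0,0,0],"dr":[0,0,0]},{"travel":[-4.5,0,0],"dr":[0,0,0]},{"travel":[-4.5,0,0],"dr":[0,0,0]},{"travel":[0,0,0],"dr":[0,0,0]}]'

```text
clock: 7.0
position: [0.5604, -0.1671, 0.1235]
ee_rot: [0.971, 0.24, 0.001, 0.001]
ft_force: [0.8, 0.2, 1.1]
grip_width: 0.001
```

Call:
servo_tool --moves '[{"travel":[-3.9,2.1,0],"dr":[0,0,8]},{"travel":[-3.9,2.1,0],"dr":[0,0,8]},{"travel":[-3.9,2.1,0],"dr":[0,0,8]},{"travel":[-3.9,2.1,0],"dr":[0,0,8]},{"travel":[0,0,0],"dr":[0,0,0]}]'

```text
clock: 7.62
position: [0.5478, -0.179, 0.1228]
ee_rot: [0.999, -0.036, 0.001, 0.0]
ft_force: [1.5, -0.8, -0.2]
grip_width: -0.003
```

```bash
python3 - <<'E'
from h import *
tgt(-94,.017,z=.124)
snap("wrist","pics/w4.png")
E
```

```text
clk 7.62 pos [ 0.5478 -0.179   0.1228] F [ 1.5 -0.8 -0.2] H -94.1 j7 3 tilt [ 0.001 -0.001]
move tool mm [ 0.3  0.1 -1.2] turn cw deg -0.1
axis in tool [-16.7 -26.9  -0. ]
```

View pics/w4.png

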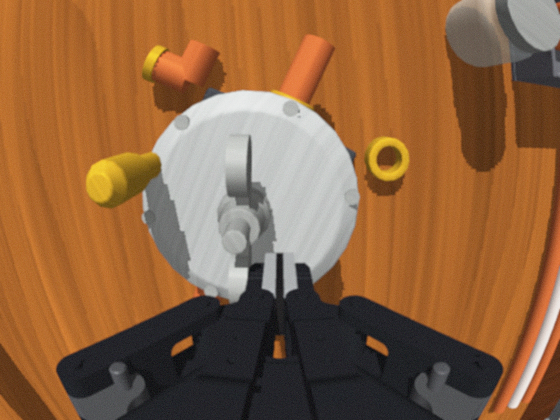

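The tool and nut turned together (the wing stays parallel to the tool, force about 1.7 N). I'll finish stroke 1, then back off and lift.

Call:
servo_tool --moves '[{"travel":[-3.9,2.1,-1],"dr":[0,0,8]},{"travel":[-3.9,2.1,0],"dr":[0,0,8]},{"travel":[-3.9,2.1,0],"dr":[0,0,8]},{"travel":[-3.9,2.1,0],"dr":[0,0,8]},{"travel":[-3.9,2.1,0],"dr":[0,0,8]},{"travel":[-3.9,2.1,0],"dr":[0,0,8]},{"travel":[-3.9,2.1,0],"dr":[0,0,8]},{"travel":[0,0,0],"dr":[0,0,0]},{"travel":[5,0,0],"dr":[0,0,0]},{"travel":[0,0,-30],"dr":[0,0,0]},{"travel":[0,0,-40],"dr":[0,0,0]},{"travel":[0,0,0],"dr":[0,0,0]}]'

```text
clock: 9.18
position: [0.5218, -0.1838, 0.1965]
ee_rot: [0.866, -0.5, 0.002, -0.001]
ft_force: [0.6, 0.7, -0.4]
grip_width: 0.004
```

```bash
python3 - <<'E'
from h import *
tgt(30,.027,z=.19)
E
```

```text
clk 9.18 pos [ 0.5218 -0.1838  0.1965] F [ 0.6  0.7 -0.4] H -150.0 j7 -48 tilt [ 0.005 -0.002]
move tool mm [-49.8 -53.1   6.5] turn cw deg -180.0
axis in tool [-22.8 -26.1   0. ]
```

Call:
servo_tool --moves '[{"travel":[4.2,-4.35,0],"dr":[0,0,-10]},{"travel":[4.2,-4.35,0],"dr":[0,0,-10]},{"travel":[4.2,-4.35,0],"dr":[0,0,-10]},{"travel":[4.2,-4.35,0],"dr":[0,0,-10]},{"travel":[4.2,-4.35,0],"dr":[0,0,-10]},{"travel":[4.2,-4.35,0],"dr":[0,0,-10]},{"travel":[4.2,-4.35,0],"dr":[0,0,-10]},{"travel":[4.2,-4.35,0],"dr":[0,0,-10]},{"travel":[4.2,-4.35,0],"dr":[0,0,-10]},{"travel":[4.2,-4.35,0],"dr":[0,0,-10]},{"travel":[4.2,-4.35,0],"dr":[0,0,-10]},{"travel":[4.2,-4.35,0],"dr":[0,0,-10]}]'

```text
clock: 10.68
position: [0.5653, -0.1438, 0.1924]
ee_rot: [0.865, 0.503, -0.0, -0.001]
ft_force: [-0.2, -0.6, 0.0]
grip_width: -0.002
```

Call:
servo_tool --moves '[{"travel":[4.2,-4.35,0],"dr":[0,0,-10]},{"travel":[4.2,-4.35,0],"dr":[0,0,-10]},{"travel":[4.2,-4.35,0],"dr":[0,0,-10]},{"travel":[4.2,-4.35,0],"dr":[0,0,-10]},{"travel":[4.2,-4.35,0],"dr":[0,0,-10]},{"travel":[4.2,-4.35,0],"dr":[0,0,-10]},{"travel":[0,0,0],"dr":[0,0,0]},{"travel":[0,0,0],"dr":[0,0,0]}]'

```text
clock: 11.68
position: [0.5429, -0.1179, 0.193]
ee_rot: [0.502, 0.865, 0.0, -0.0]
ft_force: [-0.0, 0.4, -0.5]
grip_width: -0.001
```

```bash
python3 - <<'E'
from h import *
tgt(30,.024,z=.124)
snap("wrist","pics/w5.png")
E
```

```text
clk 11.68 pos [ 0.5429 -0.1179  0.193 ] F [-0.   0.4 -0.5] H 29.7 j7 119 tilt [-0.  0.]
move tool mm [ 0.3  1.9 69. ] turn cw deg -0.3
axis in tool [-23.9 -25.   -0. ]
```

View pics/w5.png

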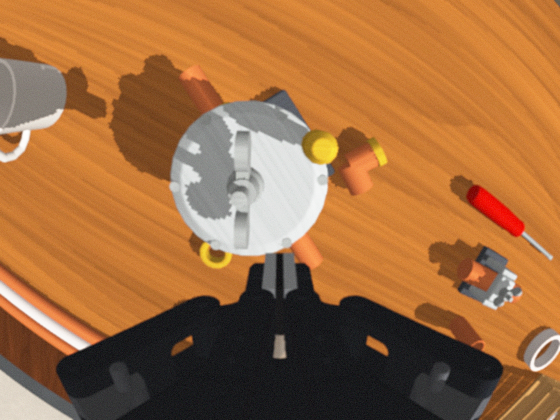

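The wing is lined up with the tool (x≈243, rows 130–250) and the finger is clear to its right. Now stroke 2.

Call:
servo_tool --moves '[{"travel":[0,2,35],"dr":[0,0,0]},{"travel":[0,0,34],"dr":[0,0,0]},{"travel":[0,0,0],"dr":[0,0,0]},{"travel":[-3.5,0,0],"dr":[0,0,0]},{"travel":[-3.5,0,0],"dr":[0,0,0]},{"travel":[-3.9,2.1,0],"dr":[0,0,8]},{"travel":[-3.9,2.1,0],"dr":[0,0,8]},{"travel":[-3.9,2.1,0],"dr":[0,0,8]},{"travel":[-3.9,2.1,0],"dr":[0,0,8]},{"travel":[-3.9,2.1,0],"dr":[0,0,8]},{"travel":[-3.9,2.1,0],"dr":[0,0,8]},{"travel":[-3.9,2.1,0],"dr":[0,0,8]}]'

```text
clock: 13.22
position: [0.5658, -0.1472, 0.1254]
ee_rot: [0.85, 0.527, 0.001, 0.0]
ft_force: [1.4, 2.8, -1.8]
grip_width: 0.001
```

```bash
python3 - <<'E'
from h import *
tgt(-26,.017,z=.124)
E
```

```text
clk 13.22 pos [ 0.5658 -0.1472  0.1254] F [ 1.4  2.8 -1.8] H -26.4 j7 65 tilt [0.002 0.   ]
move tool mm [-0.8 -0.8  1.4] turn cw deg -0.4
axis in tool [-18.  -27.7  -0.1]
```

Call:
servo_tool --moves '[{"travel":[-4.5,1.5,1],"dr":[0,0,8]},{"travel":[-3.9,2.1,0],"dr":[0,0,8]},{"travel":[-3.9,2.1,0],"dr":[0,0,8]},{"travel":[-3.9,2.1,0],"dr":[0,0,8]},{"travel":[-3.9,2.1,0],"dr":[0,0,8]},{"travel":[-3.9,2.1,0],"dr":[0,0,8]},{"travel":[-3.9,2.1,0],"dr":[0,0,8]},{"travel":[-3.9,2.1,0],"dr":[0,0,8]},{"travel":[-3.9,2.1,0],"dr":[0,0,8]},{"travel":[-3.9,2.1,0],"dr":[0,0,8]},{"travel":[-3.9,2.1,0],"dr":[0,0,8]}]'

```text
clock: 14.6
position: [0.5379, -0.1833, 0.1246]
ee_rot: [0.977, -0.212, 0.001, 0.0]
ft_force: [1.3, -1.9, -1.7]
grip_width: -0.001
```

```bash
python3 - <<'E'
from h import *
tgt(-114,.017,z=.124)
E
```

```text
clk 14.60 pos [ 0.5379 -0.1833  0.1246] F [ 1.3 -1.9 -1.7] H -114.4 j7 -14 tilt [ 0.003 -0.001]
move tool mm [-0.7 -0.5  0.6] turn cw deg -0.4
axis in tool [-17.9 -27.4  -0. ]
```

Next I'll push 36° further to about H=-150, back off, lift and swing back 180°.

Call:
servo_tool --moves '[{"travel":[-4.4,1.8,0],"dr":[0,0,8]},{"travel":[-3.9,2.1,0],"dr":[0,0,8]},{"travel":[-3.9,2.1,0],"dr":[0,0,8]},{"travel":[-3.9,2.1,0],"dr":[0,0,8]},{"travel":[-1.9,1,0],"dr":[0,0,4]},{"travel":[0,0,0],"dr":[0,0,0]},{"travel":[5,0,0],"dr":[0,0,0]},{"travel":[0,0,-35],"dr":[0,0,0]},{"travel":[0,0,-35],"dr":[0,0,0]},{"travel":[0,0,0],"dr":[0,0,0]}]'

```text
clock: 15.85
position: [0.5217, -0.1833, 0.1964]
ee_rot: [0.866, -0.5, 0.003, -0.001]
ft_force: [0.4, -0.3, -0.8]
grip_width: 0.0
```

Call:
servo_tool --moves '[{"travel":[4.2,-4.35,0],"dr":[0,0,-10]},{"travel":[4.2,-4.35,0],"dr":[0,0,-10]},{"travel":[4.2,-4.35,0],"dr":[0,0,-10]},{"travel":[4.2,-4.35,0],"dr":[0,0,-10]},{"travel":[4.2,-4.35,0],"dr":[0,0,-10]},{"travel":[4.2,-4.35,0],"dr":[0,0,-10]},{"travel":[4.2,-4.35,0],"dr":[0,0,-10]},{"travel":[4.2,-4.35,0],"dr":[0,0,-10]},{"travel":[4.2,-4.35,0],"dr":[0,0,-10]},{"travel":[4.2,-4.35,0],"dr":[0,0,-10]},{"travel":[4.2,-4.35,0],"dr":[0,0,-10]},{"travel":[4.2,-4.35,0],"dr":[0,0,-10]}]'

```text
clock: 17.35
position: [0.5652, -0.1433, 0.1925]
ee_rot: [0.865, 0.502, -0.0, -0.001]
ft_force: [-0.5, 0.7, 0.6]
grip_width: -0.001
```

Call:
servo_tool --moves '[{"travel":[4.2,-4.35,0],"dr":[0,0,-10]},{"travel":[4.2,-4.35,0],"dr":[0,0,-10]},{"travel":[4.2,-4.35,0],"dr":[0,0,-10]},{"travel":[4.2,-4.35,0],"dr":[0,0,-10]},{"travel":[4.2,-4.35,0],"dr":[0,0,-10]},{"travel":[4.2,-4.35,0],"dr":[0,0,-10]},{"travel":[0,0,0],"dr":[0,0,0]},{"travel":[0,0,0],"dr":[0,0,0]}]'

```text
clock: 18.35
position: [0.5427, -0.1176, 0.1931]
ee_rot: [0.503, 0.864, 0.0, -0.0]
ft_force: [0.6, -0.3, -0.6]
grip_width: 0.003
```

```bash
python3 - <<'E'
from h import *
tgt(30,.024,z=.124)
snap("wrist","pics/w6.png")
E
```

```text
clk 18.35 pos [ 0.5427 -0.1176  0.1931] F [ 0.6 -0.3 -0.6] H 29.6 j7 120 tilt [-0.  0.]
move tool mm [-0.1  1.9 69.1] turn cw deg -0.4
axis in tool [-24.2 -24.9  -0. ]
```

View pics/w6.png

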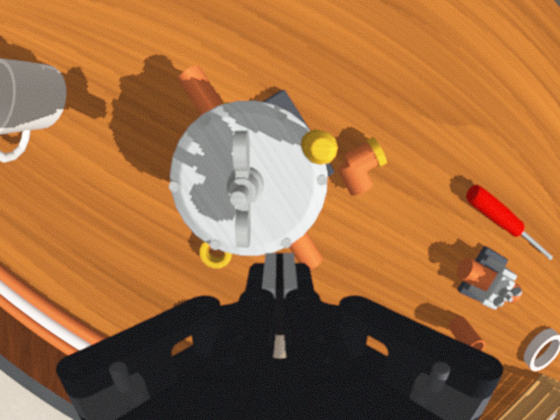

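The nut is exactly half a turn further on, and nothing else has moved. The final stroke is about 149°, and I'll take its last part slowly while watching the force.

Call:
servo_tool --moves '[{"travel":[0,2,35],"dr":[0,0,0]},{"travel":[0,0,34],"dr":[0,0,0]},{"travel":[0,0,0],"dr":[0,0,0]},{"travel":[-3.5,0,0],"dr":[0,0,0]},{"travel":[-3.5,0,0],"dr":[0,0,0]},{"travel":[-3.9,2.1,0],"dr":[0,0,8]},{"travel":[-3.9,2.1,0],"dr":[0,0,8]},{"travel":[-3.9,2.1,0],"dr":[0,0,8]},{"travel":[-3.9,2.1,0],"dr":[0,0,8]},{"travel":[-3.9,2.1,0],"dr":[0,0,8]},{"travel":[-3.9,2.1,0],"dr":[0,0,8]},{"travel":[-3.9,2.1,0],"dr":[0,0,8]}]'

```text
clock: 19.9
position: [0.5657, -0.1469, 0.1255]
ee_rot: [0.85, 0.527, 0.001, 0.0]
ft_force: [2.5, 3.0, -1.9]
grip_width: -0.001
```

Call:
servo_tool --moves '[{"travel":[-4.5,1.5,1],"dr":[0,0,8]},{"travel":[-3.9,2.1,0],"dr":[0,0,8]},{"travel":[-3.9,2.1,0],"dr":[0,0,8]},{"travel":[-3.9,2.1,0],"dr":[0,0,8]},{"travel":[-3.9,2.1,0],"dr":[0,0,8]},{"travel":[-3.9,2.1,0],"dr":[0,0,8]},{"travel":[-3.9,2.1,0],"dr":[0,0,8]},{"travel":[-3.9,2.1,0],"dr":[0,0,8]},{"travel":[-3.9,2.1,0],"dr":[0,0,8]},{"travel":[-1.9,1,0],"dr":[0,0,4]},{"travel":[0,0,0],"dr":[0,0,0]}]'

```text
clock: 21.28
position: [0.5441, -0.1812, 0.1245]
ee_rot: [0.994, -0.106, 0.001, 0.0]
ft_force: [1.4, -2.0, 1.0]
grip_width: -0.002
```

```bash
python3 - <<'E'
from h import *
tgt(-102,.017,z=.124)
E
```

```text
clk 21.27 pos [ 0.5441 -0.1812  0.1245] F [ 1.4 -2.   1. ] H -102.1 j7 -1 tilt [ 0.002 -0.001]
move tool mm [-0.1 -0.2  0.5] turn cw deg -0.1
axis in tool [-17.2 -27.2  -0.1]
```

Call:
servo_tool --moves '[{"travel":[-1.45,0.85,0],"dr":[0,0,3]},{"travel":[-1.45,0.85,0],"dr":[0,0,3]},{"travel":[-1.45,0.85,0],"dr":[0,0,3]},{"travel":[-1.45,0.85,0],"dr":[0,0,3]},{"travel":[0,0,0],"dr":[0,0,0]}]'

```text
clock: 21.9
position: [0.5374, -0.1828, 0.1242]
ee_rot: [0.978, -0.208, 0.001, 0.0]
ft_force: [1.7, -3.4, 2.4]
grip_width: 0.0
```

Call:
servo_tool --moves '[{"travel":[-0.95,0.6,0],"dr":[0,0,2]},{"travel":[0,0,0],"dr":[0,0,0]}]'

```text
clock: 22.15
position: [0.5359, -0.1825, 0.1237]
ee_rot: [0.974, -0.226, 0.0, 0.0]
ft_force: [1.5, -2.3, 2.4]
grip_width: 0.005
```

Call:
servo_tool --moves '[{"travel":[-0.95,0.6,0],"dr":[0,0,2]},{"travel":[0,0,0],"dr":[0,0,0]}]'

```text
clock: 22.4
position: [0.5352, -0.1827, 0.1237]
ee_rot: [0.97, -0.244, 0.001, 0.0]
ft_force: [5.4, -3.6, 1.5]
grip_width: -0.002
```

```bash
python3 - <<'E'
from h import *
tgt(-118,.017,z=.124)
E
```

```text
clk 22.40 pos [ 0.5352 -0.1827  0.1237] F [ 5.4 -3.6  1.5] H -118.2 j7 -16 tilt [ 0.002 -0.001]
move tool mm [ 0.2 -0.  -0.3] turn cw deg -0.2
axis in tool [-16.9 -26.9  -0. ]
```

Call:
servo_tool --moves '[{"travel":[-0.8,0,0],"dr":[0,0,0]},{"travel":[0,0,0],"dr":[0,0,0]}]'

```text
clock: 22.65
position: [0.5349, -0.1826, 0.1238]
ee_rot: [0.97, -0.243, 0.002, 0.0]
ft_force: [7.9, -4.5, 0.5]
grip_width: 0.003
```

Call:
servo_tool --moves '[{"travel":[-0.8,0,0],"dr":[0,0,0]},{"travel":[0,0,0],"dr":[0,0,0]}]'

```text
clock: 22.9
position: [0.5347, -0.1824, 0.124]
ee_rot: [0.97, -0.244, 0.002, 0.0]
ft_force: [9.4, -6.0, -2.1]
grip_width: 0.0
```

```bash
python3 - <<'E'
from h import *
tgt(-119,.017,z=.124)
E
```

```text
clk 22.90 pos [ 0.5347 -0.1824  0.124 ] F [ 9.4 -6.  -2.1] H -118.2 j7 -16 tilt [ 0.004 -0.001]
move tool mm [ 0.2  0.3 -0. ] turn cw deg 0.8
axis in tool [-16.4 -26.9  -0.1]
```

The force has risen to 11 N straight against the push and the nut no longer moves, so it's at the stop. I'll give one more light press, then back off, lift and look.

Call:
servo_tool --moves '[{"travel":[-1.0,0,0],"dr":[0,0,0]},{"travel":[0,0,0],"dr":[0,0,0]},{"travel":[0,0,0],"dr":[0,0,0]}]'

```text
clock: 23.28
position: [0.5345, -0.1823, 0.1241]
ee_rot: [0.97, -0.244, 0.003, 0.0]
ft_force: [13.1, -6.1, -2.7]
grip_width: 0.0
```

Call:
servo_tool --moves '[{"travel":[8,0,0],"dr":[0,0,0]},{"travel":[0,0,0],"dr":[0,0,0]},{"travel":[0,0,-40],"dr":[0,0,0]},{"travel":[0,0,-50],"dr":[0,0,0]},{"travel":[0,-40,-30],"dr":[0,0,0]},{"travel":[0,50,0],"dr":[0,0,0]},{"travel":[0,40,0],"dr":[0,0,0]},{"travel":[0,0,0],"dr":[0,0,0]},{"travel":[0,0,0],"dr":[0,0,0]}]'

```text
clock: 24.4
position: [0.5155, -0.2281, 0.243]
ee_rot: [0.97, -0.243, -0.0, -0.0]
ft_force: [0.8, 1.2, -0.6]
grip_width: 0.003
```

```bash
python3 - <<'E'
from h import *
tgt(-119,.017,z=.124)
a=snap("wrist","pics/w7.png");s=snap("side","pics/side2.png")
p=proj("wrist",[*AX,.125]).astype(int);print(p)
w=cv2.resize(a[max(p[1]-75,0):p[1]+75,max(p[0]-75,0):p[0]+75],(450,450),interpolation=2)
s0=cv2.imread("pics/side.png")
s2=cv2.resize(s[120:350,200:380],(352,450))
d=cv2.absdiff(s,s0).max(2);d=cv2.resize(d[:,:],(0,0),fx=.5,fy=.5)
cv2.imwrite("pics/fin.png",np.hstack([w,s2[:,:350]]))
print(p-75)
E
```

```text
clk 24.40 pos [ 0.5155 -0.2281  0.243 ] F [ 0.8  1.2 -0.6] H -118.1 j7 -10 tilt [-0.001  0.001]
move tool mm [ -4.2 -48.9 119. ] turn cw deg 0.9
axis in tool [-20.9 -76.2   0.1]
[252 113]
[177  38]
```

View pics/fin.png

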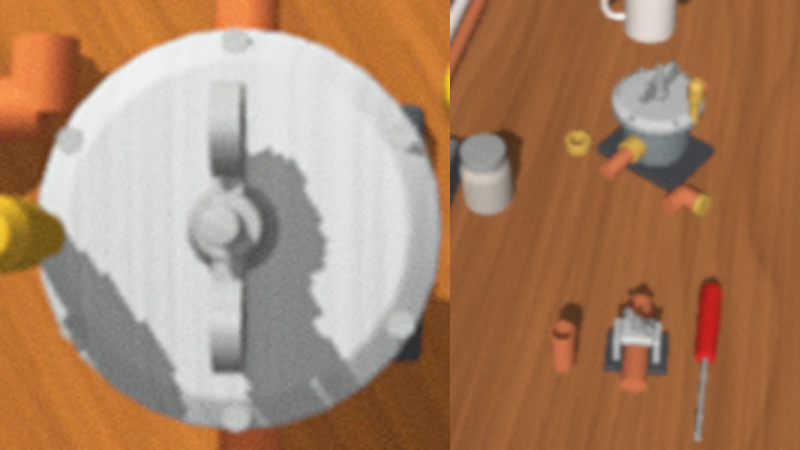

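The wings now lie along the pipe stubs (vertical in the crop, like the pipe), so the angle is about 0. The other parts look undisturbed.

```bash
python3 -c "
from workcell import manip
print(manip.hand_in())"
```

```text
the job is handed in; nothing more can be done
None
```

I turned the big wing nut clockwise until it stopped, and handed the job in at about 24.5 s. It took three fingertip strokes of about 90°, 180° and 149° with the jaws shut, about 418° by my measurement. I lifted clear between strokes and kept away from the air vent, without pinching the nut or pressing down on it.

**Reaching the stop:** The push took about 2–4 N while the nut was turning. At the end it rose to 14 N straight against the push, with almost no further movement, at the tool angle I had worked out for fully down.

**Last pictures:** The wings lie along the pipe stubs, which is where they should be at angle 0. The elbow, ring, jar, clamp, screwdriver and offcut look undisturbed, and the gripper was clear of everything.

**Limits of the checks:** No check failed or disagreed. I judged the nut angle from the pictures, good to a few degrees. I did not measure its height above the cover or the small wing nut's angle; the gripper never went near that nut.

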